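# Open the carton rack: release the ratchet and push the follower back

### The job

A delivery has come in and the carton rack has to be opened up for it. With the fingertips, press down the release paddle on the rack's sliding follower and, keeping it pressed, push the follower back along its toothed bar, away from the cartons, until it is fully back against the end stop; then let go so that the paddle springs up again. It is fingertip work: lift nothing, and leave the cartons in the rack, the bottle and the jar standing where they are.

Things in the scene. Friction and masses are not known exactly. Their poses are not given: they have to be found in the camera images.
- rack: White sheet-steel carton rack screwed to the counter (fixed): tray 165 mm (x) by 460 mm (y), floor 4 mm thick. Origin: centre of its underside, on the counter. +y runs along the rack and is 'back', away from the cartons. A blue basket of cartons (the delivery, 240 by 170 by 110 mm) stands beyond the -y end. End plates: 112 mm tall at -y, by the cartons; 34 mm at +y.
- end_stop (a point): Rubber end stop on the bar at the rack's +y end, front face, 83 mm high. The steel bar, 10 mm wide, runs the rack's whole length along y at its x = +60 mm; its top is 92 mm above the counter and carries 3.5 mm saw teeth every 8 mm. A bracket 108 mm tall holds it behind the stop.
- follower (a joint): Travel (m) of the sliding follower along the bar toward the rack's +y: 0 nearest the cartons, 0.190 fully back on the end stop. Jaw plate 101 mm wide, 92 mm high, and a grey housing on the bar; 0.35 kg, drags with 2 N. A ratchet: it clicks freely toward the cartons (about 6 N); backwards it locks within 8 mm unless the paddle is held down.
- push_face (a point): Centre of the upright front face of the follower's grey hood, facing the cartons (rack -y), over the bar: the face to push back on. This point is 135 mm high; the face is 37 mm wide (rack x) and reaches from 126 mm to the hood's top at 146 mm, above the paddle's root. The hood runs 68 mm back from it. Moves with the follower.
- release (a joint): Angle (rad) of the spring-loaded release lever: 0 to 0.1 when up (depends on how the pawl lies on the teeth), pawl clear of the teeth from 0.13 on, paddle level at 0.17, hard stop at 0.28. 2 to 5 N at the paddle's middle press it down; let go, it springs up and the pawl falls into the teeth.
- paddle_top (a point): Middle of the top of the black ribbed release paddle, over the bar, 15 mm before (rack -y of) the push face. Paddle 30 mm wide (rack x), its top reachable from the push face to 44 mm before it. Up, it slopes: this point is about 125 mm high. Pressed level its top is 118 mm high (pawl clear); at the hard stop 113 mm. A fingertip with its underside at 118 mm can push the face meanwhile.
- carton0: A flat white carton with a plain blue band, 92 mm (its x) by 40 mm (its y) by 105 mm tall, about 0.11 kg, standing in the rack, number 1 from the fixed end plate. Origin: centre of its underside. To be left standing where it is.
- carton1: A flat white carton with a plain blue band, 92 mm (its x) by 40 mm (its y) by 105 mm tall, about 0.11 kg, standing in the rack, number 2 from the fixed end plate. Origin: centre of its underside. To be left standing where it is.
- carton2: A flat white carton with a plain blue band, 92 mm (its x) by 40 mm (its y) by 105 mm tall, about 0.11 kg, standing in the rack, number 3 from the fixed end plate. Origin: centre of its underside. To be left standing where it is.
- saline: A clear plastic bottle, 64 mm across, 150 mm tall, on the counter behind the bar (the rack's +x side). Origin: centre of its underside. To be left alone.
- jar: A brown glass jar with a white cap, 48 mm across, 62 mm tall, on the counter behind the bar (the rack's +x side). Origin: centre of its underside. To be left alone.
Not all that is in view belongs to the job. Leave any pink look-alike of the carton0 alone.

How it is judged:
By the outcome, as a careful person would: the job done as asked, in the order asked, and still so for the second after the job is handed in, with the robot touching nothing.
It also fails if it takes over 40 s, if anything falls off the work surface, if the arm or the gripper's body presses on something with over 40 N, if the wrist force passes 120 N, or if a joint passes its speed limit or range.

### The arm

A 6-joint arm with a two-finger parallel gripper is mounted at the origin on the work surface. World frame = base frame: x ahead of the robot, y to its left, z up, the work surface at z = 0. Lengths are in mm, angles in rad, forces in N, time in s.
With the tool pointing down it reaches from about 400 to 925 mm from the base axis. Payload 12.5 kg.
Tool frame: the origin (TCP) lies midway between the tips of the shut fingers; the grasp point (between the pads) lies 19 mm behind it (env.tcp_to_grasp is the distance from the TCP to the grasp point, in mm); z points along the fingers, y is the line along which they close (so a half turn about z gives the same grasp; the last joint's range is limited). The gripper opens to 95 mm and grips with 3 to 60 N. Pads are 20 mm wide; open, the fingers measure 119 mm over their backs; the gripper's body (75 mm by 180 mm) begins 59 mm behind the grasp point.
Start: joints at [1.119, 0.491, 1.559, -0, 1.092, -0.106], TCP at [211.828, 588.027, 214.661] pointing down, gripper open.
Joint ranges: [-3.1, 3.1], [-0.84, 2.19], [0.05, 2.79], [-1.13, 4.28], [0.06, 2.93], [-2.69, 2.69]. Speed limits (rad/s): [2.22, 2.22, 2.79, 3.14, 3.14, 3.14].

### API

Orientations are given as [roll, pitch, yaw] about the fixed x, y, z axes, in that order (R = Rz(yaw) Ry(pitch) Rx(roll)).
In Python, from cell import env gives the robot as it stands. The module is installed in compiled form; this text tells all that it offers.
- The arm moves only by the tool step_arm, never from a script. Its argument "plan" is a list that holds one entry, the list of rows, each a list of 5 numbers: the shift along the tool's x, y, z in mm, then the turn about the tool's z in degrees, then the opening, from -1 (shut) to 1 (fully open). A call has 1 to 8 rows; each row is the pose to reach, as a shift and turn from the pose commanded when the call began, along the tool's axes at that moment; what a row does not reach only later rows make up. A row lasts 1/12 s, in which the tool goes at most 41.7 mm and 7.16 degrees, less where a joint would pass 70% of its speed; a pose out of reach is approached as far as the arm can. A call with a gripper value outside its range is refused whole. The fingers move at their own pace and stop on an object; the grip force is fixed at half the most. Time passes only in rows, so rows that repeat a pose let the fingers close. It gives the time, the measured TCP pose, the force, the opening and the grip force at its end, in the units of the state.
- env.state(): the state, without advancing time (a new reading comes with each control period).
- env.read_camera(name): name is "scene" or "top" or "wrist"; returns the picture (420x560x3 uint8, blue, green, red); there is no depth.
- env.get_calibration(name): a dict with "K" (3x3 intrinsics, pixels), "D" ([k1, k2, p1, p2, k3] as OpenCV has them; the pictures are not rectified), "extrinsics" (4x4, takes a point from world to camera coordinates). Camera axes: x right, y up, looking along -z (the intrinsics and any distortion apply to the point x, -y, -z); pixel columns grow to the right and rows downward; lengths in mm; the calibration is good to about 2 mm. A picture is of the moment at which its call begins: read the wrist's pose just before it. get_calibration takes no time and is no camera call; for the wrist camera it gives the pose at the moment of the call.
- env.job_done(): hands the job in; it is judged then, once.
The state is a dict: "t": time; "joints": joint angles; "qvel": joint speeds; "tau": joint torques, N m; "eef_pos": TCP position; "tcp_rot": TCP orientation; "ft_force": force on the tool from outside, world axes, zero at the start; "moment": the same for the moment, N m; "opening": opening from 0.0 (shut) to 1.0 (fully open); "grip_force": force on a finger pad.
Only numpy, scipy, OpenCV 4.12 (cv2) and the standard library are available. Lean on these libraries where they do the work, as an engineer would, in place of code of your own. Each camera call takes 0.05 s, during which the arm holds its last target. There are 200 camera calls.

## Working session

There is one attempt and no reset: what is moved stays moved. The work goes in short steps, Python scripts to look and compute and a tool call to move; the robot and the scene stay as the last step left them, time stands still between calls to the robot, and variables do not carry over. Pictures are saved under pics/ and viewed, at most 10 in all, crops included, and the job is handed in when it is done.

Besides the shell and the picture viewer there is one more tool, called after "Emit:" as name(argument=value, ...) on one line, values as JSON. step_arm: Moves the arm, as the interface text tells. Its arguments: {"type":"object","properties":{"plan":{"type":"array"}},"required":["plan"]}

```bash
mkdir -p pics; python3 - <<'E'
from cell import env
import cv2, numpy as np
s=env.state(); print({k:np.round(v,3) for k,v in s.items()})
for n in("scene","top"):
    cv2.imwrite(f"pics/{n}0.png",env.read_camera(n)); c=env.get_calibration(n); print(n,np.round(c["K"],1).tolist(),c["D"],np.round(c["extrinsics"],3).tolist())
E
```

```text
{'t': np.float64(0.0), 'joints': array([ 1.119,  0.492,  1.559, -0.   ,  1.092, -0.106]), 'qvel': array([-0.001,  0.002, -0.001, -0.   , -0.001,  0.001]), 'tau': array([ 3.0000e-03, -6.1264e+01, -2.5817e+01,  6.9000e-02,  4.8000e-02,
       -0.0000e+00]), 'eef_pos': array([211.705, 587.784, 214.045]), 'tcp_rot': array([-3.14 , -0.   ,  2.796]), 'ft_force': array([-0.706,  0.322,  0.928]), 'moment': array([-0.038, -0.058,  0.073]), 'grip_force': np.float64(0.0), 'opening': np.float64(1.003)}
scene [[453.7, 0.0, 276.4], [0.0, 453.7, 217.0], [0.0, 0.0, 1.0]] [0.01638648 0.         0.         0.         0.        ] [[0.708, 0.706, 0.008, -338.305], [-0.597, 0.593, 0.541, 305.693], [0.377, -0.387, 0.841, -1446.892], [0.0, 0.0, 0.0, 1.0]]
top [[538.0, 0.0, 270.4], [0.0, 538.0, 211.3], [0.0, 0.0, 1.0]] [-0.11146188  0.          0.          0.          0.        ] [[-0.018, -1.0, -0.021, -52.107], [0.986, -0.021, 0.164, -571.896], [-0.165, -0.018, 0.986, -1460.946], [0.0, 0.0, 0.0, 1.0]]
```

View pics/scene0.png

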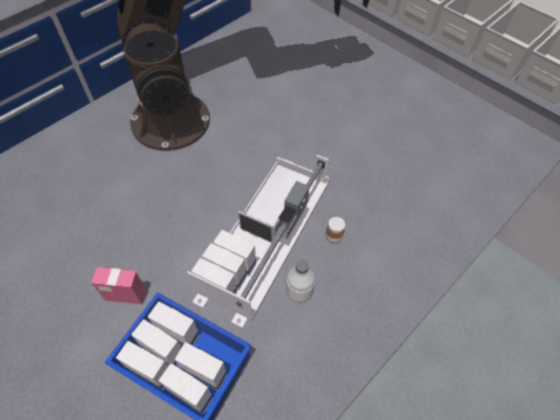

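View pics/top0.png

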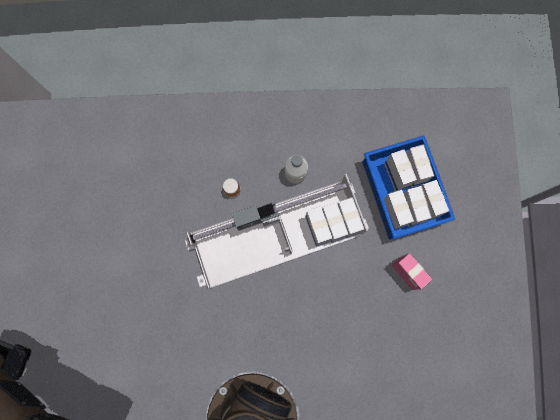

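The top view shows the rack running from about (358,203) at the carton end to (197,262) at the back. The hood is near (245,217), the paddle near (265,211), the bottle at (296,168) and the jar at (231,187). The pink look-alike is at (412,271), outside the rack. I'll enlarge the follower in both views.

```bash
python3 - <<'E'
import cv2, numpy as np
a=cv2.imread("pics/top0.png")[165:295,180:380]; cv2.imwrite("pics/topc.png",cv2.resize(a,None,fx=4,fy=4,interpolation=cv2.INTER_CUBIC))
a=cv2.imread("pics/scene0.png")[145:315,180:350]; cv2.imwrite("pics/scenec.png",cv2.resize(a,None,fx=3.5,fy=3.5,interpolation=cv2.INTER_CUBIC))
E
```

```text
(no output)
```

View pics/topc.png

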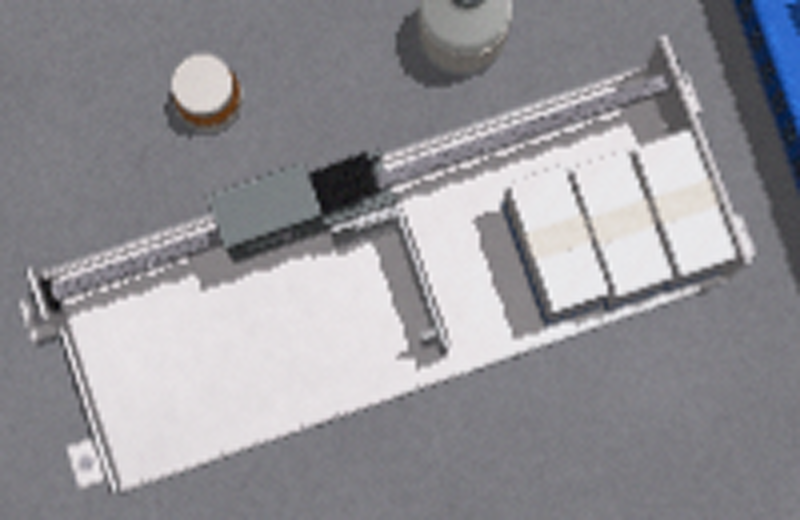

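View pics/scenec.png

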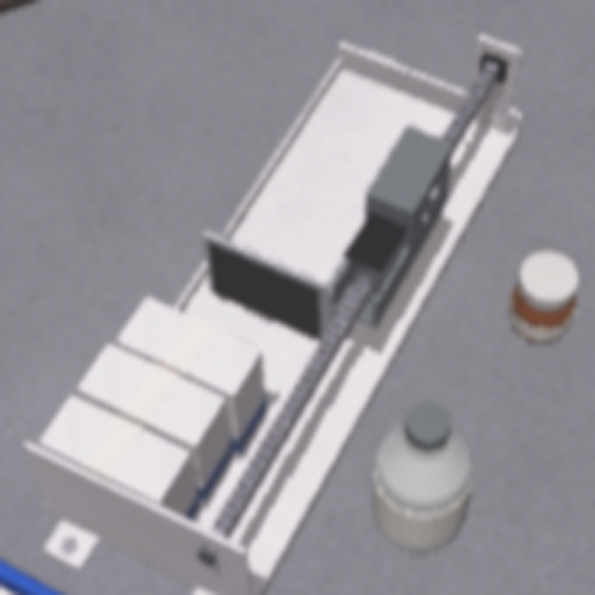

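```bash
cat > h.py <<'E'
from cell import env
import cv2, numpy as np
def ray(n,uv,z,cal=None):
    c=cal or env.get_calibration(n); E=np.array(c["extrinsics"])
    p=cv2.undistortPoints(np.array([[uv]],float),np.array(c["K"]),np.array(c["D"]))[0,0]
    d=E[:3,:3].T@np.array([p[0],-p[1],-1]); o=-E[:3,:3].T@E[:3,3]
    return o+d*(z-o[2])/d[2]
E
python3 - <<'E'
from h import *
T=lambda u,v,z:ray("top",(180+u/4,165+v/4),z)
S=lambda u,v,z:ray("scene",(180+u/3.5,145+v/3.5),z)
for n,p in dict(tFront=T(313,189,146),tFL=T(303,165,146),tFR=T(322,213,146),tBack=T(219,218,146),tbar0=T(665,85,92),tbar1=T(55,290,90),sFront=S(390,202,146),sBack=S(429,139,146),sbar0=S(225,525,92),sbar1=S(490,75,88),bottle=T(466,0,150),jar=T(203,85,62),padend=T(372,168,125)).items(): print(n,p.round(1))
b=T(55,290,90)-T(665,85,92);print("rack dir",np.arctan2(b[1],b[0]),np.linalg.norm(b))
b=S(490,75,88)-S(225,525,92);print("rack dir",np.arctan2(b[1],b[0]),np.linalg.norm(b))
E
```

```text
tFront [552.2 -33.2 146. ]
tFL [568.3 -26.9 146. ]
tFR [536.2 -38.9 146. ]
tBack [534.3  28.5 146. ]
tbar0 [ 628.2 -272.9   92. ]
tbar1 [495.8 145.3  90. ]
sFront [557.  -29.3 146. ]
sBack [538.8  29.7 146. ]
sbar0 [ 633.5 -260.2   92. ]
sbar1 [502.4 142.8  88. ]
bottle [ 676.1 -136.3  150. ]
jar [641.6  46.3  62. ]
padend [569.  -71.8 125. ]
rack dir 1.8774856126558235 438.59407674993076
rack dir 1.8851628335161763 423.841369379191
```

The scene crop confirms the follower: grey hood with its top front edge at (390,202), paddle in front at (375,243), stop at (493,68). It is the only paddle on the bar. I'm approaching with the fingers shut and turning tool x along rack +y.

Emit:
step_arm(plan=[[[-30, -27, 0, 6.5, -1], [-60, -53, 0, 13, -1], [-90, -80, 0, 19.5, -1], [-120, -106, 0, 26, -1], [-150, -133, 0, 32.5, -1], [-180, -159, 0, 39, -1], [-210, -186, 0, 45.5, -1], [-240, -212, 0, 52.5, -1]]])

```text
t: 0.77
eef_pos: [366.1, 305.4, 214.6]
tcp_rot: [-3.141, 0.0, 1.874]
ft_force: [1.4, 0.6, 0.8]
opening: 0.497
grip_force: 0.0
```

Emit:
step_arm(plan=[[[-40, 8, 0, 0, -1], [-80, 15, 0, 0, -1], [-120, 23, 0, 0, -1], [-160, 31, 0, 0, -1], [-200, 39, 0, 0, -1], [-240, 46, 0, 0, -1], [-280, 54, 0, 0, -1], [-320, 62, 0, 0, -1]]])

```text
t: 1.43
eef_pos: [522.5, 19.1, 214.5]
tcp_rot: [-3.141, -0.0, 1.879]
ft_force: [0.7, -0.0, -0.8]
opening: 0.005
grip_force: 0.0
```

Emit:
step_arm(plan=[[[-40, 8, 0, 0, -1], [-78, 15, 10, 0, -1], [-78, 15, 15, 0, -1], [-78, 15, 15, 0, -1]]])

```text
t: 1.77
eef_pos: [559.8, -50.1, 197.9]
tcp_rot: [-3.139, -0.002, 1.876]
ft_force: [-0.1, 0.2, -0.2]
opening: 0.0
grip_force: 0.0
```

```bash
python3 - <<'E'
from h import *
s=env.state(); c=env.get_calibration("wrist"); a=env.read_camera("wrist")
cv2.imwrite("pics/w1.png",a); np.savez("w1.npz",K=c["K"],D=c["D"],extrinsics=c["extrinsics"]); print(s["t"],s["eef_pos"],s["tcp_rot"],s["opening"],s["ft_force"])
E=np.array(c["extrinsics"])
for z in (118,125,s["eef_pos"][2]):
    p=E[:3,:3]@np.array([*s["eef_pos"][:2],z])+E[:3,3]
    print(z,cv2.projectPoints(np.array([[p[0],-p[1],-p[2]]]),np.zeros(3),np.zeros(3),np.array(c["K"]),np.array(c["D"]))[0].ravel())
E
```

```text
1.7667 [559.80438052 -50.06652698 197.89477356] [-3.13927747e+00 -1.50609814e-03  1.87649164e+00] 0.0003399315490486958 [-0.13522484  0.1739864  -0.20130174]
118 [284.56227287 217.22672066]
125 [284.52798823 219.92668235]
197.8947735594735 [284.02005884 259.94002197]
```

View pics/w1.png

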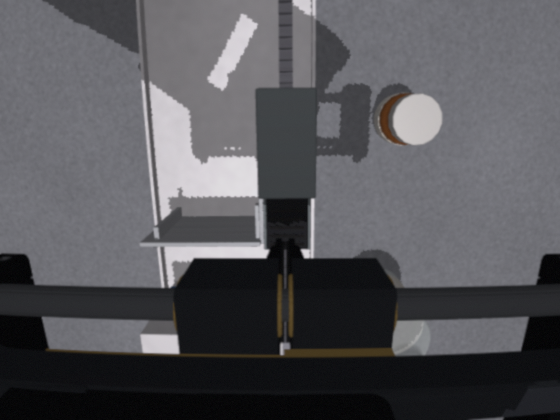

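The wrist view shows the hood top with its front edge at v≈197, u 257–316. The paddle lies below it at u 265–308, v 198–248, and the fingertip is at about (284,260), in line with the bar.

```bash
python3 - <<'E'
from h import *
c=dict(np.load("w1.npz")); t=np.array([559.8,-50.07]); yaw=1.8765
for n,uv,z in (("faceL",(257,197),146),("faceR",(316,197),146),("backL",(257,88),146),("backR",(315,88),146),("padL",(265,248),125),("padR",(308,248),125),("bar",(286,5),92)):
    p=ray("wrist",uv,z,c); d=p[:2]-t
    print(n,p.round(1),"tool dx,dy",round(d@[np.cos(yaw),np.sin(yaw)],1),round(d@[np.sin(yaw),-np.cos(yaw)],1))
E
```

```text
faceL [536.9 -35.1 146. ] tool dx,dy 21.2 -17.3
faceR [572.5 -23.9 146. ] tool dx,dy 21.2 20.0
backL [518.1  28.3 146. ] tool dx,dy 87.3 -16.2
backR [550.8  38.6 146. ] tool dx,dy 87.3 18.1
padL [552.7 -74.3 125. ] tool dx,dy -21.0 -14.0
padR [582.2 -65.  125. ] tool dx,dy -21.0 16.9
bar [515.9  92.2  92. ] tool dx,dy 148.9 0.9
```

Emit:
step_arm(plan=[[[0, 1, 30, 0, -1], [0, 1, 55, 0, -1], [0, 1, 65, 0, -1], [0, 1, 72, 0, -1], [0, 1, 77, 0, -1], [0, 1, 81, 0, -1], [0, 1, 82, 0, -1], [0, 1, 82, 0, -1]]])

```text
t: 2.48
eef_pos: [561.5, -48.2, 118.4]
tcp_rot: [3.14, 0.001, 1.88]
ft_force: [0.2, 0.0, 2.6]
opening: 0.003
grip_force: 1.2
```

Emit:
step_arm(plan=[[[0, 0, 2, 0, -1], [0, 0, 2, 0, -1], [3, 0, 2, 0, -1], [6, 0, 2, 0, -1], [9, 0, 2, 0, -1], [12, 0, 2, 0, -1], [15, 0, 2, 0, -1], [18, 0, 2, 0, -1]]])

```text
t: 3.15
eef_pos: [555.9, -31.0, 116.1]
tcp_rot: [3.14, 0.001, 1.879]
ft_force: [2.1, -1.7, 5.0]
opening: 0.005
grip_force: 2.5
```

Emit:
step_arm(plan=[[[5, 0, 0, 0, -1], [10, 0, 0, 0, -1], [15, 0, 0, 0, -1], [20, 0, 0, 0, -1], [25, 0, 0, 0, -1], [30, 0, 0, 0, -1], [35, 0, 0, 0, -1], [40, 0, 0, 0, -1]]])

```text
t: 3.82
eef_pos: [543.5, 7.2, 116.0]
tcp_rot: [3.141, 0.0, 1.879]
ft_force: [0.9, -1.7, 3.8]
opening: 0.005
grip_force: 2.5
```

Emit:
step_arm(plan=[[[5, 0, 0, 0, -1], [10, 0, 0, 0, -1], [15, 0, 0, 0, -1], [20, 0, 0, 0, -1], [25, 0, 0, 0, -1], [30, 0, 0, 0, -1], [35, 0, 0, 0, -1], [40, 0, 0, 0, -1]]])

```text
t: 4.48
eef_pos: [531.2, 45.3, 116.0]
tcp_rot: [3.141, 0.0, 1.879]
ft_force: [-0.2, -2.0, 4.6]
opening: 0.004
grip_force: 2.5
```

```bash
python3 - <<'E'
from h import *
a=env.read_camera("scene")[145:315,180:350]; cv2.imwrite("pics/s2.png",cv2.resize(a,None,fx=3.5,fy=3.5,interpolation=cv2.INTER_CUBIC)); print(env.state()["ft_force"])
E
```

```text
[0.39742669 1.69332246 4.70453008]
```

View pics/s2.png

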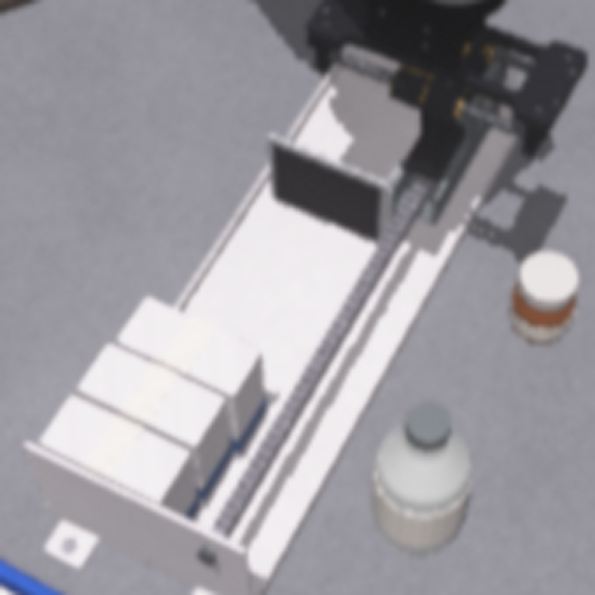

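The follower has come along with the fingertip: the jaw plate is now at about (330,190), and the cartons and bottle have not moved. I'll continue to the stop more slowly.

Emit:
step_arm(plan=[[[3, 0, 0, 0, -1], [6, 0, 0, 0, -1], [9, 0, 0, 0, -1], [12, 0, 0, 0, -1], [14, 0, 0, 0, -1], [16, 0, 0, 0, -1], [18, 0, 0, 0, -1], [20, 0, 0, 0, -1]]])

```text
t: 5.2
eef_pos: [525.1, 64.1, 115.8]
tcp_rot: [-3.142, 0.0, 1.879]
ft_force: [-1.0, -3.4, 5.2]
opening: 0.005
grip_force: 2.5
```

Emit:
step_arm(plan=[[[2, 0, 0, 0, -1], [4, 0, 0, 0, -1], [5, 0, 0, 0, -1], [6, 0, 0, 0, -1], [7, 0, 0, 0, -1], [8, 0, 0, 0, -1], [9, 0, 0, 0, -1], [10, 0, 0, 0, -1]]])

```text
t: 5.87
eef_pos: [522.8, 73.2, 116.2]
tcp_rot: [3.14, 0.001, 1.88]
ft_force: [1.7, -6.2, 7.9]
opening: 0.002
grip_force: 4.0
```

Emit:
step_arm(plan=[[[1, 0, 0, 0, -1], [2, 0, 0, 0, -1], [3, 0, 0, 0, -1], [4, 0, 0, 0, -1], [4, 0, 0, 0, -1], [4, 0, 0, 0, -1]]])

```text
t: 6.37
eef_pos: [522.4, 74.9, 116.3]
tcp_rot: [3.139, 0.004, 1.88]
ft_force: [4.8, -24.7, 6.2]
opening: 0.006
grip_force: 14.3
```

The force rose to 25 N at the point where the hood's rear, by my measurement, meets the end stop (about (499,147)). I'll ease the push, then lift straight up.

Emit:
step_arm(plan=[[[-1, 0, 0, 0, -1], [-1.5, 0, 0, 0, -1], [-1.5, 0, 0, 0, -1]]])

```text
t: 6.62
eef_pos: [522.5, 74.7, 116.3]
tcp_rot: [3.14, 0.002, 1.88]
ft_force: [3.7, -12.6, 7.3]
opening: 0.006
grip_force: 8.1
```

Emit:
step_arm(plan=[[[-0.5, 0, 0, 0, -1], [-0.5, 0, -4, 0, -1], [-0.5, 0, -9, 0, -1], [-1, 0, -15, 0, -1], [-3, 0, -22, 0, -1], [-6, 0, -40, 0, -1], [-10, 0, -70, 0, -1], [-20, 0, -100, 0, -1]]])

```text
t: 7.28
eef_pos: [526.5, 57.5, 216.2]
tcp_rot: [-3.139, -0.001, 1.88]
ft_force: [1.2, 0.2, 0.9]
opening: 0.009
grip_force: 0.0
```

Emit:
step_arm(plan=[[[-40, 0, -10, 0, -1], [-70, 0, -10, 0, -1], [-70, 0, -10, 0, -1], [-70, 0, -10, 0, -1]]])

```text
t: 7.62
eef_pos: [548.5, -10.6, 225.6]
tcp_rot: [-3.141, -0.001, 1.877]
ft_force: [0.0, 1.0, -0.0]
opening: 0.007
grip_force: 0.0
```

```bash
python3 - <<'E'
from h import *
print(env.state()["ft_force"],env.state()["eef_pos"])
c=env.get_calibration("wrist"); np.savez("w3.npz",K=c["K"],D=c["D"],extrinsics=c["extrinsics"])
w=env.read_camera("wrist"); a=env.read_camera("scene")[125:295,180:350]
cv2.imwrite("pics/w3.png",np.hstack([cv2.resize(w,(480,360)),cv2.resize(a,(320,360))]))
E
```

```text
[ 5.60577433e-04  9.58463224e-01 -6.43897771e-03] [548.54431436 -10.64916907 225.57293035]
```

View pics/w3.png

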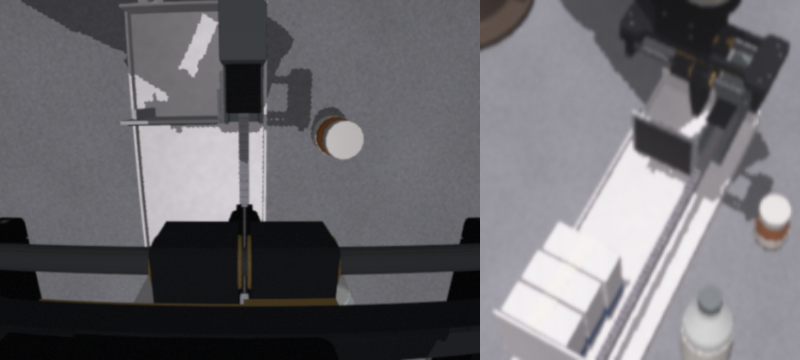

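The paddle is up and free in front of the hood, and the cartons, jar and bottle are in place. I'll back off further to see the gap at the stop.

Emit:
step_arm(plan=[[[-40, 0, -20, 0, -1], [-80, 0, -40, 0, -1], [-90, 0, -50, 0, -1], [-90, 0, -50, 0, -1], [-90, 0, -50, 0, -1]]])

```text
t: 8.13
eef_pos: [575.8, -94.8, 275.4]
tcp_rot: [3.142, -0.001, 1.879]
ft_force: [-1.0, 0.3, -0.4]
opening: 0.003
grip_force: 0.0
```

```bash
python3 - <<'E'
from h import *
w=env.read_camera("wrist")[:210,180:400]; a=env.read_camera("top")[200:300,170:290]
cv2.imwrite("pics/w4.png",np.hstack([cv2.resize(w,(420,401)),cv2.resize(a,(380,401))]))
E
```

```text
(no output)
```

View pics/w4.png

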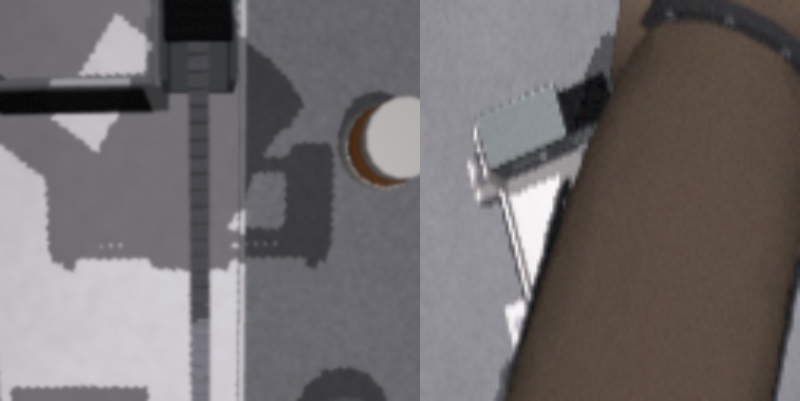

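The top view shows the hood's rear at (480,130), right up against the bracket with no bar visible between them. So the follower is on the stop, the paddle is up and the arm is clear.

```bash
python3 -c "
from cell import env
print(env.job_done())"
```

```text
the job is handed in; nothing more can be done
None
```

The follower is fully back against the end stop with the paddle sprung up again, and the cartons, bottle and jar were left where they stood; I handed the job in after about 8 s of robot time, and no verdict came back.

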